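Unclamp and take off the water-filter cap of unknown thread hand

ROBOT

A 6-joint arm with a two-finger parallel gripper is mounted at the origin on the work surface. World frame = base frame: x ahead of the robot, y to its left, z up, the work surface at z = 0. Lengths are in m, angles in rad, forces in N, time in s.
With the tool pointing down it reaches from about 0.375 to 0.975 m from the base axis. Payload 3.8 kg.
Tool frame: the origin (TCP) lies midway between the tips of the shut fingers; the grasp point (between the pads) lies 19 mm behind it; z points along the fingers, y is the line along which they close (so a half turn about z gives the same grasp; the last joint's range is limited). The gripper opens to 85 mm and grips with 20 to 120 N. Pads are 22 mm wide; open, the fingers measure 114 mm over their backs; the gripper's body (76 mm by 85 mm) begins 54 mm behind the grasp point. The pads swing forward as they close: fully open they stand 13 mm farther back than shut.
Start: joints at [1.234, 0.264, 1.604, -0, 1.274, -0.037], TCP at [0.199, 0.645, 0.231] pointing down, gripper open.
Joint ranges: [-2.63, 2.63], [-0.94, 2.18], [0.31, 2.57], [-1.31, 4.45], [0, 2.66], [-2.55, 2.55]. Speed limits (rad/s): [2.57, 2.57, 3.14, 3.14, 3.14, 3.14].

INTERFACE

Orientations are given as a rotation vector (axis times angle).
In Python, from workcell import bot, read_camera, camera_info, ticket gives the robot as it stands.
- The arm moves only by the tool servo_tool, never from a script. Its argument "targets" is a list of rows, each an object of numbers: "hand": the closure, from -1 (fully open) to 1 (shut); "x", "y", "z": the shift along the tool's x, y, z as a fraction of full scale; "roll": the turn about the tool's z as a fraction of full scale. In form: [{"hand": .., "x": .., "y": .., "z": .., "roll": ..}, ...]. A call has 1 to 10 rows; each row is the pose to reach, as a shift and turn from the pose commanded when the call began, along the tool's axes at that moment, turning the shorter way round; what a row does not reach only later rows make up. Full scale, the value 1, is 50 cm for a shift and 180 degrees for a turn. A row lasts 1/12 s, in which the tool goes at most 41.7 mm and 7.16 degrees, less where a joint would pass 70% of its speed; a pose out of reach is approached as far as the arm can. A call with a number of a shift or a turn outside -1 to 1 is refused whole. A call with a gripper value outside its range is refused whole. The fingers move at their own pace and stop on an object; "grip_force" is the grip in N (left out, the last holds). Time passes only in rows, so rows that repeat a pose let the fingers close. It gives the time, the measured TCP pose, the force, the opening and the grip force at its end, in the units of the state.
- bot.read_state(): the state, without advancing time (a new reading comes with each control period).
- read_camera(name): name is "side" or "top"; returns the picture (400x640x3 uint8, red, green, blue); there is no depth.
- camera_info(name): a dict with "fx", "fy", "cx", "cy" (pixels), "k1" (the pictures are not rectified: a ray, as slopes to the right and down, at radius r is drawn at 1 + k1 r^2 times it, then the intrinsics apply), "eye" and "orientation" of the camera in the world. Camera axes: x right, y down, z forward; pixel columns grow to the right and rows downward; lengths in m; the calibration is good to about 2 mm. A picture is of the moment at which its call begins. camera_info takes no time and is no camera call.
- ticket.finish_job(): hands the job in; it is judged then, once.
The state is a dict: "time": time; "q": joint angles; "joint_vel": joint speeds; "joint_torque": joint torques, N m; "tool_pos": TCP position; "tcp_rot": TCP orientation; "wrist_force": force on the tool from outside, world axes, zero at the start; "torque": the same for the moment, N m; "width": opening from 0.0 (shut) to 1.0 (fully open); "grip_force": force on a finger pad.
Only numpy, scipy, OpenCV 4.12 (cv2) and the standard library are available. Lean on these libraries where they do the work, as an engineer would, in place of code of your own. Each camera call takes 0.05 s, during which the arm holds its last target. There are 200 camera calls.

TASK

Open the countertop water filter for a cartridge change: first turn both orange clamp knobs anticlockwise (seen from above) to their end stops, so that their feet swing off the blue cap. Then unscrew the cap - nobody knows whether its thread is left- or right-handed, so try it both ways - lift it off and finish while still holding it in the gripper, roughly level and well clear (about 10 cm) above the filter's deck. Leave the clamps open and do not disturb the other things on the worktop.

Things in the scene. Friction and masses are not known exactly. Their poses are not given: they have to be found in the camera images.
- housing: Stainless filter housing, fixed to the worktop, a box 130 (own x) x 270 (own y) x 70 mm high; its flat top is the deck, 70 mm above the worktop. Origin: centre of the underside, straight below the cap's axis. A clamp stands on the deck 88 mm either side of the cap along own +y (left) and -y (right). Two brass spigots stick out 15 mm from its +x side.
- cap: Blue plastic cap, loose, 110 to 210 g, fitted in the deck's centre. Origin: centre of its flange's underside, resting on the deck 70 mm above the worktop. Flange 80 mm across, 8 mm thick; a white stem with lugs reaches 34 mm below the origin into the port. At the start its own x lies along the housing's x within 4 degrees. It does not rise while it turns; until free it cannot be lifted.
- cap_wing (a point): Grip point on the cap's axis, 33 mm above the cap's origin (103 mm above the worktop at the start). The blue wing grip is a straight bar along this frame's x (= the cap's x), 50 mm long, 16 mm thick, from 78 to 114 mm above the worktop.
- port (a point): Centre of the port at deck height, on the cap's axis. Quarter-turn thread of either hand, different each time, nothing shows which: clockwise or anticlockwise. The wrong way, the cap meets a hard stop after 6 to 14 degrees; the right way it turns with little resistance, is free to lift from about 55 degrees on and meets a stop at about 74 degrees.
- clamp_left (a joint): Angle of the left swing clamp: 0 to 0.3 at the start (clamped, foot above the cap's flange), grows anticlockwise seen from above, hard end stop at 1.4 rad (fully open). Turns against about 0.06 N m of friction and stays where it is left.
- clamp_right (a joint): The same for the right swing clamp: 0 to 0.3 at the start, anticlockwise positive, end stop at 1.4 rad.
- clamp_left_grip (a point): Point on the left clamp's turning axis, 110 mm above the worktop, in the middle of its orange bar knob: 46 mm long along this frame's x axis, 16 mm thick, from 86 to 118 mm above the worktop. The frame turns with the knob. Below it a foot 14 mm wide (80 to 86 mm above the worktop) reaches 58 mm along +x, 2 mm above the cap's flange.
- clamp_right_grip (a point): The same point on the right clamp: same knob, foot and heights.
- mug: White mug, 85 mm high, 76 mm wide, origin under its centre. Leave alone.
- tea_tin: Green tin, 85 mm high, 60 mm wide, origin under its centre. Leave alone.
- spice_jar: Spice jar with yellow lid, 80 mm high, 44 mm wide, origin under its centre. Leave alone.
- oil_bottle: Amber bottle, 190 mm high, 60 mm wide, origin under its centre. Leave alone.
- cartridge: White spare cartridge standing upright, 100 mm high, 56 mm wide, origin under its centre. Leave alone.
- bowl: Blue bowl, 50 mm high, 120 mm wide, origin under its centre. Leave alone.
- spoon: Spoon lying flat on the worktop to the robot's right. Leave alone.
Mind the look-alikes: they are no part of the job. Of the things shaped like the cap, the blue one is meant.

How it is judged:
By the outcome, as a careful person would: the job done as asked, in the order asked, and still so for the second after the job is handed in, while the arm keeps its last pose, push and grip.
It also fails if it takes over 72 s, if anything falls off the work surface, if the arm or the gripper's body presses on something with over 40 N, if the wrist force passes 120 N, or if a joint passes its speed limit or range.

## Working session

There is one attempt and no reset: what is moved stays moved. The work goes in short steps, Python scripts to look and compute and a tool call to move; the robot and the scene stay as the last step left them, time stands still between calls to the robot, and variables do not carry over. Pictures are saved under pics/ and viewed, at most 10 in all, crops included, and the job is handed in when it is done.

Besides the shell and the picture viewer there is one more tool, called as name(argument=value, ...) on one line, values as JSON. servo_tool: Moves the arm, as the interface text tells. Its arguments: {"type":"object","properties":{"targets":{"type":"array"},"grip_force":{"type":"number"}},"required":["targets"]}

```bash
mkdir -p pics; ls; python3 - <<'E'
from workcell import bot, read_camera, camera_info
import cv2
for n in("side","top"):
    print(n,camera_info(n)); cv2.imwrite(f"pics/{n}0.png",read_camera(n)[:,:,::-1])
print(bot.read_state())
E
```

```text
pics
side {'fx': 397.1641616638551, 'fy': 397.1641616638551, 'cx': 315.7019528557284, 'cy': 204.93924642184032, 'k1': -0.05160668988608087, 'eye': array([-0.18854681, -0.8316795 ,  0.74724035]), 'orientation': array([-1.99791112,  0.76742343, -0.44100922])}
top {'fx': 457.95173662886793, 'fy': 457.95173662886793, 'cx': 316.4424306782578, 'cy': 204.45102960085936, 'k1': -0.012607747863896852, 'eye': array([ 0.4500274 , -0.02862392,  1.28063693]), 'orientation': array([-2.15653977,  2.16689238, -0.0820933 ])}
{'time': 0.1, 'q': array([ 1.23409333e+00,  2.64680951e-01,  1.60525609e+00, -5.49493641e-06,
        1.27371074e+00, -3.69007861e-02]), 'joint_vel': array([-0.00023071, -0.00215806, -0.00240463,  0.00063276,  0.00059554,
        0.00065567]), 'joint_torque': array([ 9.13437107e-04, -5.16700816e+01, -3.68592775e+01,  8.44547753e-05,
        6.22227351e-03,  4.08832435e-06]), 'tool_pos': array([0.19913033, 0.6442553 , 0.23007435]), 'tcp_rot': array([-0.46910757, -3.10598887,  0.00317318]), 'wrist_force': array([-0.2723347 , -0.54517912, -0.15972222]), 'torque': array([0.08539453, 0.01586376, 0.05258096]), 'grip_force': 0.0, 'width': 0.9986797482703602}
```

View pics/top0.png

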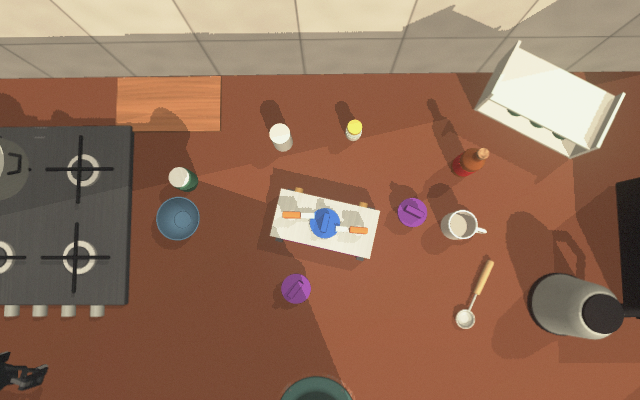

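View pics/side0.png

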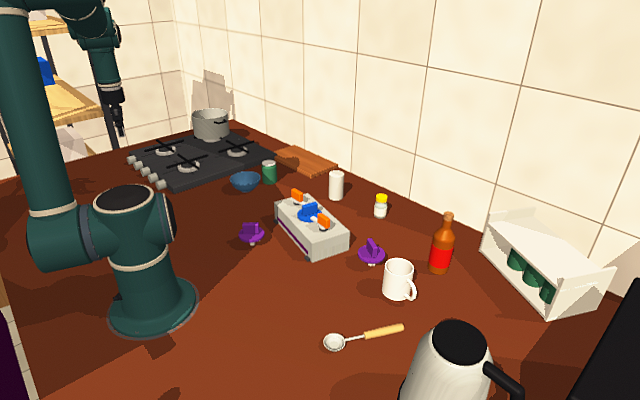

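The top view shows the housing at about (325,223). The orange knobs are at (291,215) and (358,230), the blue cap is between them, and the purple decoys are at (412,212) and (295,289). The side view shows the same knobs at (298,196) and (323,221), with the cap at (311,211).

```bash
cat >h.py <<'E'
import numpy as np, cv2
from scipy.spatial.transform import Rotation as R
from workcell import bot, read_camera, camera_info
def rays(n,px):
    c=camera_info(n); K=np.array([[c['fx'],0,c['cx']],[0,c['fy'],c['cy']],[0,0,1]])
    u=cv2.undistortPoints(np.array(px,float).reshape(-1,1,2),K,np.array([c['k1'],0,0,0,0.]))[:,0]
    return np.array(c['eye']),R.from_rotvec(c['orientation']).apply(np.c_[u,np.ones(len(u))])
def plane(n,px,z):
    e,d=rays(n,px); return e+d*((z-e[2])/d[:,2])[:,None]
def tri(p,q):
    e,d=rays("top",[p]); f,g=rays("side",[q]); A=np.c_[d[0],-g[0]]
    s=np.linalg.lstsq(A,f-e,rcond=None)[0]; a=e+s[0]*d[0]; b=f+s[1]*g[0]
    return (a+b)/2,np.linalg.norm(a-b)
ROI={"top":(260,180,395,268),"side":(265,175,360,270)}
H={"orange":((5,140,120),(18,255,255)),"blue":((104,120,60),(122,255,255))}
def blobs(n,im,col,amin=25):
    x0,y0,x1,y1=ROI[n]; m=cv2.inRange(cv2.cvtColor(im,cv2.COLOR_RGB2HSV),*H[col])
    k=np.zeros_like(m); k[y0:y1,x0:x1]=m[y0:y1,x0:x1]
    cs=[c for c in cv2.findContours(k,0,1)[0] if cv2.contourArea(c)>amin]
    return k,sorted(cs,key=lambda c:c[:,0,0].mean())
def crop(n,im,name,s=6):
    x0,y0,x1,y1=ROI[n]; c=cv2.resize(im[y0:y1,x0:x1],None,fx=s,fy=s,interpolation=cv2.INTER_CUBIC); 
    cv2.imwrite(f"pics/{name}.png",c[:,:,::-1])
def axis(P):
    Q=P-P.mean(0); w,v=np.linalg.eigh(Q.T@Q); return v[:,1],np.sqrt(12*w/len(P))
E
python3 - <<'E'
from h import *
T,S=read_camera("top"),read_camera("side")
crop("top",T,"c_top",5.9); crop("side",S,"c_side",6)
for col in H:
    for n,im in(("top",T),("side",S)):
        k,cs=blobs(n,im,col)
        for c in cs:
            z=np.zeros_like(k); cv2.drawContours(z,[c],0,255,-1); ys,xs=np.nonzero(z&k)
            P=plane(n,np.c_[xs,ys],.112)[:,:2]; a,l=axis(P)
            print(col,n,len(xs),"px",xs.mean().round(1),ys.mean().round(1),"xy",P.mean(0).round(4),"ang",np.degrees(np.arctan2(a[1],a[0])).round(1),"len",l.round(3))
E
```

```text
orange top 187 px 263.9 189.9 xy [0.6023 0.1311] ang 176.6 len [0.023 0.06 ]
orange top 101 px 291.1 214.5 xy [0.5383 0.0608] ang 89.1 len [0.015 0.043]
orange top 107 px 358.2 229.7 xy [ 0.4985 -0.1103] ang 85.9 len [0.016 0.044]
orange top 633 px 378.0 193.1 xy [ 0.592  -0.1623] ang -141.8 len [0.068 0.123]
orange top 438 px 383.2 253.7 xy [ 0.4376 -0.1727] ang 146.9 len [0.063 0.104]
orange side 4297 px 315.8 225.3 xy [ 0.4671 -0.114 ] ang -137.3 len [0.29  0.602]
orange side 137 px 323.4 220.4 xy [ 0.4857 -0.1243] ang 60.5 len [0.029 0.071]
blue top 645 px 324.3 222.8 xy [ 0.5165 -0.0243] ang 153.5 len [0.061 0.067]
blue side 295 px 307.9 211.7 xy [ 0.4839 -0.0576] ang -145.6 len [0.052 0.099]
```

View pics/c_top.png

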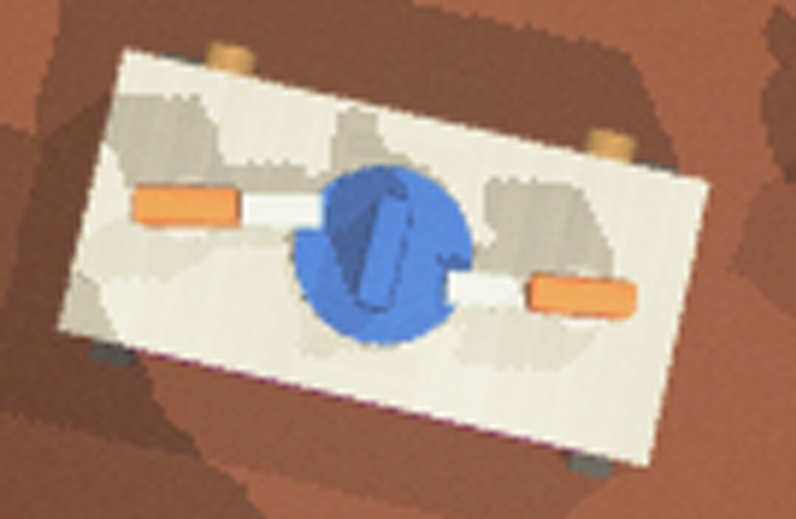

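View pics/c_side.png

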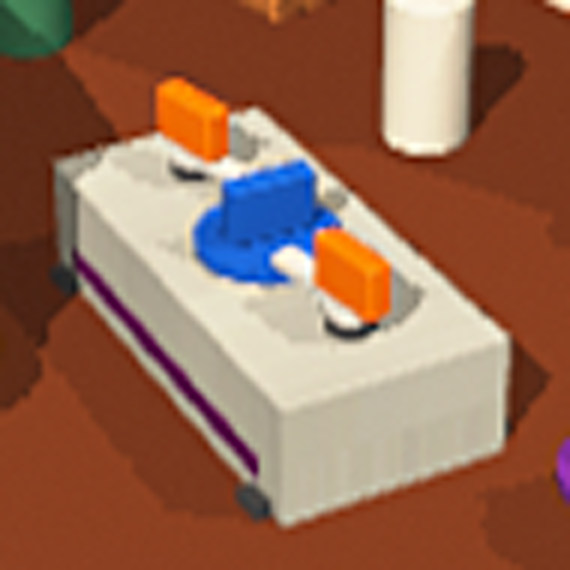

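```bash
cat >>h.py <<'E'
H={"orange":((5,150,200),(18,255,255)),"blue":((104,120,60),(122,255,255))}
ROI={"top":(262,195,392,262),"side":(285,186,335,235)}
def yaw(): 
    v=R.from_rotvec(bot.read_state()['tcp_rot']).as_matrix(); return np.degrees(np.arctan2(v[1],v[0]))
E
python3 - <<'E'
from h import *
T,S=read_camera("top"),read_camera("side")
g={}
for n,im,col,z in(("top",T,"orange",.102),("side",S,"orange",.102)):
    k,cs=blobs(n,im,col)
    for i,c in enumerate(cs):
        z_=np.zeros_like(k); cv2.drawContours(z_,[c],0,255,-1); ys,xs=np.nonzero(z_)
        P=plane(n,np.c_[xs,ys],z)[:,:2]; a,l=axis(P); g[n,i]=(xs.mean(),ys.mean())
        rc=cv2.minAreaRect(c); P2=plane(n,[rc[0]],z)
        print(n,i,len(xs),np.round(g[n,i],1),P.mean(0).round(4),"rect",P2[0,:2].round(4),"ang",np.degrees(np.arctan2(a[1],a[0])).round(1),l.round(3))
for i in 0,1:
    if ("side",i) in g: print("tri",tri(g["top",i],g["side",i]))
# cap: flange via min enclosing circle (top)
k,cs=blobs("top",T,"blue"); c=max(cs,key=cv2.contourArea); (u,v),r=cv2.minEnclosingCircle(c)
print("cap",u,v,r,plane("top",[(u,v)],.078))
# wing's top face is the brighter blue? brightness clusters
ys,xs=np.nonzero(k); print(np.percentile(T[ys,xs,2],[5,25,50,75,95]))
# deck
x0,y0,x1,y1=265,180,395,268
hsv=cv2.cvtColor(T,cv2.COLOR_RGB2HSV); m=np.zeros_like(k)
m[y0:y1,x0:x1]=((hsv[...,1]<90)&(hsv[...,2]>120))[y0:y1,x0:x1]*255
c=max(cv2.findContours(m,0,1)[0],key=cv2.contourArea); rc=cv2.minAreaRect(cv2.convexHull(c)); b=plane("top",cv2.boxPoints(rc),.07)[:,:2]
print("deck",rc,b.round(4).tolist(),b.mean(0).round(4),np.linalg.norm(b-np.roll(b,1,0),axis=1).round(3))
e=b[1]-b[2]; f=b[0]-b[1]; print([np.degrees(np.arctan2(q[1],q[0])).round(1) for q in(e,f)])
print("tool",yaw())
E
```

```text
top 0 101 [291.1 214.5] [0.539  0.0616] rect [0.539  0.0618] ang 89.1 [0.015 0.044]
top 1 98 [357.9 229.8] [ 0.4987 -0.1104] rect [ 0.4986 -0.1105] ang 84.6 [0.015 0.043]
side 0 121 [296.6 194.3] [0.5383 0.062 ] rect [0.5381 0.0618] ang 64.5 [0.033 0.08 ]
side 1 133 [323.4 220.2] [ 0.4969 -0.1125] rect [ 0.497  -0.1127] ang 61.4 [0.03  0.071]
tri (array([0.53874877, 0.06184347, 0.10172576]), np.float64(0.0007451754516363307))
tri (array([ 0.49876616, -0.11056751,  0.10008764]), np.float64(9.85454493179576e-05))
cap 324.4814758300781 222.74073791503906 14.77505111694336 [[ 0.51858299 -0.02451187  0.078     ]]
[152. 176. 217. 219. 221.]
deck ((324.7008056640625, 222.89109802246094), (102.837890625, 50.078460693359375), 13.157544136047363) [[0.4858, 0.1226], [0.6157, 0.0929], [0.5515, -0.1728], [0.4234, -0.1408]] [ 0.5191 -0.0245] [0.271 0.133 0.273 0.132]
[np.float64(76.4), np.float64(167.1)]
tool [ 162.82056504   72.82056779 -111.18164565]
```

The knobs triangulate to about 0.101 m mid-height, which matches the text. Left knob: (0.5387, 0.0617), bar at 89°. Right knob: (0.4987, -0.1104), bar at 85°. Housing yaw is about -13°.

servo_tool(targets=[{"hand":-1,"x":-0.994,"y":-0.912,"z":0,"roll":0.41},{"hand":-1,"x":-0.994,"y":-0.912,"z":0,"roll":0.41},{"hand":-1,"x":-0.994,"y":-0.912,"z":0,"roll":0.41},{"hand":-1,"x":-0.994,"y":-0.912,"z":0,"roll":0.41},{"hand":-1,"x":-0.994,"y":-0.912,"z":0,"roll":0.41},{"hand":-1,"x":-0.994,"y":-0.912,"z":0,"roll":0.41},{"hand":-1,"x":-0.994,"y":-0.912,"z":0,"roll":0.41},{"hand":-1,"x":-0.994,"y":-0.912,"z":0,"roll":0.41},{"hand":-1,"x":-0.994,"y":-0.912,"z":0,"roll":0.41},{"hand":-1,"x":-0.994,"y":-0.912,"z":0,"roll":0.41}], grip_force=40)

```text
time: 1.13
tool_pos: [0.41, 0.2833, 0.2316]
tcp_rot: [2.204, 2.238, 0.001]
wrist_force: [0.9, -0.0, 0.2]
width: 1.003
grip_force: 0.0
```

```bash
cat >go.py <<'E'
# usage: go.py x y z yawdeg -> servo fractions from the present pose
import sys
from h import *
s=bot.read_state(); Rm=R.from_rotvec(s['tcp_rot']).as_matrix()
x,y,z,yw=map(float,sys.argv[1:5])
d=Rm.T@(np.array([x,y,z])-s['tool_pos'])/.5
now=np.degrees(np.arctan2(Rm[1,0],Rm[0,0])); r=-((yw-now+180)%360-180)/180
print("t",round(s['time'],2),"pos",s['tool_pos'].round(4),"yaw",now.round(1),"tilt",Rm[:,2].round(3),"q6",s['q'][5].round(2),"F",s['wrist_force'].round(1),"M",s['torque'].round(2),"w",round(s['width'],3),"g",round(s['grip_force'],1))
print("frac",d.round(4),"roll",round(r,4))
E
python3 go.py .5387 .0617 .2 89
```

```text
t 1.13 pos [0.41   0.2833 0.2316] yaw 90.9 tilt [ 0.001  0.    -1.   ] q6 0.54 F [ 0.9 -0.   0.2] M [-0.04 -0.07  0.01] w 1.003 g 0.0
frac [-0.447   0.2505  0.0632] roll 0.0104
```

servo_tool(targets=[{"hand":-0.3,"x":-0.447,"y":0.25,"z":0.04,"roll":0.01},{"hand":-0.3,"x":-0.447,"y":0.25,"z":0.06,"roll":0.01},{"hand":-0.3,"x":-0.447,"y":0.25,"z":0.06,"roll":0.01},{"hand":-0.3,"x":-0.447,"y":0.25,"z":0.06,"roll":0.01},{"hand":-0.3,"x":-0.447,"y":0.25,"z":0.06,"roll":0.01},{"hand":-0.3,"x":-0.447,"y":0.25,"z":0.06,"roll":0.01},{"hand":-0.3,"x":-0.447,"y":0.25,"z":0.06,"roll":0.01},{"hand":-0.3,"x":-0.447,"y":0.25,"z":0.06,"roll":0.01},{"hand":-0.3,"x":-0.447,"y":0.25,"z":0.06,"roll":0.01},{"hand":-0.3,"x":-0.447,"y":0.25,"z":0.06,"roll":0.01}])

```text
time: 1.97
tool_pos: [0.5385, 0.0654, 0.2013]
tcp_rot: [-2.232, -2.21, -0.0]
wrist_force: [0.1, -0.3, -0.1]
width: 0.652
grip_force: 0.0
```

```bash
python3 go.py .5387 .0617 .092 89
```

```text
t 1.97 pos [0.5385 0.0654 0.2013] yaw 89.4 tilt [-0.001  0.001 -1.   ] q6 0.08 F [ 0.1 -0.3 -0.1] M [0.01 0.   0.01] w 0.652 g 0.0
frac [-0.0075  0.0006  0.2186] roll 0.0025
```

servo_tool(targets=[{"hand":-0.3,"x":-0.0075,"y":0,"z":0.06,"roll":0},{"hand":-0.3,"x":-0.0075,"y":0,"z":0.12,"roll":0},{"hand":-0.3,"x":-0.0075,"y":0,"z":0.12,"roll":0},{"hand":-0.3,"x":-0.0075,"y":0,"z":0.12,"roll":0}])

```text
time: 2.3
tool_pos: [0.5367, 0.062, 0.1399]
tcp_rot: [-2.228, -2.21, 0.005]
wrist_force: [0.6, 0.3, 0.7]
width: 0.65
grip_force: 0.0
```

```bash
python3 go.py .5387 .0617 .092 89; python3 - <<'E'
from h import *
a=read_camera("top")[170:270,250:400]; b=read_camera("side")[150:250,240:390]
cv2.imwrite("pics/d1.png",cv2.resize(np.hstack([a,b]),None,fx=2.6,fy=2.6,interpolation=2)[:,:,::-1])
E
```

```text
t 2.3 pos [0.5367 0.062  0.1399] yaw 89.5 tilt [-0.005 -0.    -1.   ] q6 0.08 F [0.6 0.3 0.7] M [-0.02  0.    0.01] w 0.65 g 0.0
frac [-0.0005  0.0044  0.0958] roll 0.0029
```

View pics/d1.png

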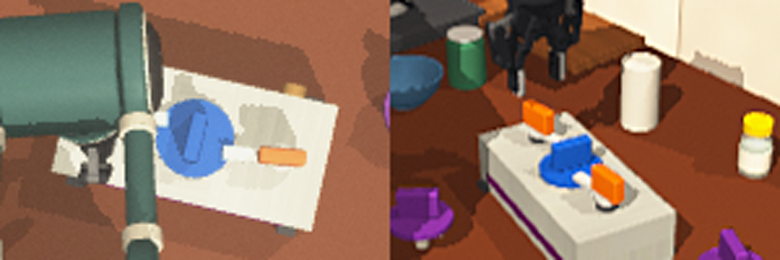

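The side crop shows the fingertips at (518,92) and (557,75), just above the left knob at (538,115) and on either side of it. Going down.

servo_tool(targets=[{"hand":-0.3,"x":0,"y":0.003,"z":0.05,"roll":0},{"hand":-0.3,"x":0,"y":0.003,"z":0.095,"roll":0},{"hand":-0.3,"x":0,"y":0.003,"z":0.095,"roll":0},{"hand":-0.3,"x":0,"y":0.003,"z":0.095,"roll":0},{"hand":0.2,"x":0,"y":0.003,"z":0.095,"roll":0},{"hand":1,"x":0,"y":0.003,"z":0.095,"roll":0},{"hand":1,"x":0,"y":0.003,"z":0.095,"roll":0},{"hand":1,"x":0,"y":0.003,"z":0.095,"roll":0},{"hand":1,"x":0,"y":0.003,"z":0.095,"roll":0}])

```text
time: 3.15
tool_pos: [0.5382, 0.0607, 0.0955]
tcp_rot: [-2.231, -2.207, 0.005]
wrist_force: [-10.8, 0.8, 12.7]
width: 0.18
grip_force: 40.4
```

```bash
python3 go.py .5387 .0617 .092 157
```

```text
t 3.15 pos [0.5382 0.0607 0.0955] yaw 89.4 tilt [-0.005  0.    -1.   ] q6 0.08 F [-10.8   0.8  12.7] M [ 0.06  1.74 -0.04] w 0.18 g 40.4
frac [0.002 0.001 0.007] roll -0.3756
```

servo_tool(targets=[{"hand":1,"x":0,"y":-0.003,"z":-0.006,"roll":0},{"hand":1,"x":0,"y":-0.003,"z":-0.006,"roll":0}])

```text
time: 3.32
tool_pos: [0.5381, 0.0607, 0.0957]
tcp_rot: [-2.233, -2.209, 0.001]
wrist_force: [1.4, 0.7, -11.2]
width: 0.174
grip_force: 42.1
```

```bash
python3 go.py .5387 .0617 .092 157
```

```text
t 3.32 pos [0.5381 0.0607 0.0957] yaw 89.4 tilt [-0.001  0.    -1.   ] q6 0.08 F [  1.4   0.7 -11.2] M [ 0.12 -0.27 -0.11] w 0.174 g 42.1
frac [0.0021 0.0013 0.0074] roll -0.3756
```

servo_tool(targets=[{"hand":1,"x":0.001,"y":0,"z":0.003,"roll":-0.015},{"hand":1,"x":0.001,"y":0,"z":0.003,"roll":-0.045},{"hand":1,"x":0.001,"y":0,"z":0.003,"roll":-0.08},{"hand":1,"x":0.001,"y":0,"z":0.003,"roll":-0.115},{"hand":1,"x":0.001,"y":0,"z":0.003,"roll":-0.15},{"hand":1,"x":0.001,"y":0,"z":0.003,"roll":-0.185},{"hand":1,"x":0.001,"y":0,"z":0.003,"roll":-0.22},{"hand":1,"x":0.001,"y":0,"z":0.003,"roll":-0.25},{"hand":1,"x":0.001,"y":0,"z":0.003,"roll":-0.27},{"hand":1,"x":0.001,"y":0,"z":0.003,"roll":-0.28}])

```text
time: 4.15
tool_pos: [0.5375, 0.0604, 0.0956]
tcp_rot: [-1.074, -2.949, 0.003]
wrist_force: [-5.9, -2.0, 0.6]
width: 0.177
grip_force: 43.8
```

```bash
python3 go.py .5387 .0617 .092 157
```

```text
t 4.15 pos [0.5375 0.0604 0.0956] yaw 140.0 tilt [-0.004 -0.001 -1.   ] q6 -0.81 F [-5.9 -2.   0.6] M [-0.28  0.85 -0.  ] w 0.177 g 43.8
frac [-0.0002  0.0035  0.0073] roll -0.0946
```

Turned 50.6° with small forces. I'll continue to the stop, expected near 157°, watching the moment.

servo_tool(targets=[{"hand":1,"x":0,"y":0,"z":0,"roll":-0.02},{"hand":1,"x":0,"y":0,"z":0,"roll":-0.04},{"hand":1,"x":0,"y":0,"z":0,"roll":-0.06},{"hand":1,"x":0,"y":0,"z":0,"roll":-0.075},{"hand":1,"x":0,"y":0,"z":0,"roll":-0.09},{"hand":1,"x":0,"y":0,"z":0,"roll":-0.1},{"hand":1,"x":0,"y":0,"z":0,"roll":-0.105},{"hand":1,"x":0,"y":0,"z":0,"roll":-0.105}])

```text
time: 4.82
tool_pos: [0.5373, 0.0602, 0.0956]
tcp_rot: [-0.582, -3.083, 0.003]
wrist_force: [-5.3, -3.1, 1.4]
width: 0.176
grip_force: 46.0
```

```bash
python3 go.py .5387 .0617 .092 157
```

```text
t 4.82 pos [0.5373 0.0602 0.0956] yaw 158.6 tilt [-0.004 -0.001 -1.   ] q6 -1.13 F [-5.3 -3.1  1.4] M [-0.46  0.9  -0.8 ] w 0.176 g 46.0
frac [-0.0015  0.0037  0.0072] roll 0.009
```

servo_tool(targets=[{"hand":1,"x":0,"y":0,"z":0,"roll":-0.012},{"hand":1,"x":0,"y":0,"z":0,"roll":-0.012}])

```text
time: 4.98
tool_pos: [0.5373, 0.0602, 0.0956]
tcp_rot: [-0.526, -3.093, 0.002]
wrist_force: [-5.5, -2.8, 1.7]
width: 0.179
grip_force: 58.2
```

```bash
python3 go.py .5387 .0617 .092 157
```

```text
t 4.98 pos [0.5373 0.0602 0.0956] yaw 160.7 tilt [-0.004 -0.    -1.   ] q6 -1.17 F [-5.5 -2.8  1.7] M [-0.53  0.93 -1.55] w 0.179 g 58.2
frac [-0.0017  0.0037  0.0073] roll 0.0206
```

servo_tool(targets=[{"hand":1,"x":0,"y":0,"z":0,"roll":0.015},{"hand":-0.3,"x":0,"y":0,"z":0,"roll":0.015},{"hand":-0.3,"x":0,"y":0,"z":0,"roll":0.015},{"hand":-0.3,"x":0,"y":0,"z":0,"roll":0.015},{"hand":-0.3,"x":0,"y":0,"z":-0.06,"roll":0.015},{"hand":-0.3,"x":0,"y":0,"z":-0.12,"roll":0.015},{"hand":-0.3,"x":0,"y":0,"z":-0.16,"roll":0.015},{"hand":-0.3,"x":0,"y":0,"z":-0.16,"roll":0.015}])

```text
time: 5.65
tool_pos: [0.5437, 0.0615, 0.1818]
tcp_rot: [0.591, 3.074, 0.005]
wrist_force: [0.6, -0.1, 0.7]
width: 0.65
grip_force: 0.0
```

```bash
python3 go.py .4985 -.111 .16 85
```

```text
t 5.65 pos [0.5437 0.0615 0.1818] yaw 158.2 tilt [ 0.011  0.001 -1.   ] q6 -1.12 F [ 0.6 -0.1  0.7] M [ 0.03 -0.05 -0.03] w 0.65 g 0.0
frac [-0.0436 -0.354   0.0424] roll 0.4068
```

servo_tool(targets=[{"hand":-0.3,"x":-0.044,"y":-0.354,"z":0,"roll":0.406},{"hand":-0.3,"x":-0.044,"y":-0.354,"z":0,"roll":0.406},{"hand":-0.3,"x":-0.044,"y":-0.354,"z":0,"roll":0.406},{"hand":-0.3,"x":-0.044,"y":-0.354,"z":0,"roll":0.406},{"hand":-0.3,"x":-0.044,"y":-0.354,"z":0,"roll":0.406},{"hand":-0.3,"x":-0.044,"y":-0.354,"z":0,"roll":0.406},{"hand":-0.3,"x":-0.044,"y":-0.354,"z":0.04,"roll":0.406},{"hand":-0.3,"x":-0.044,"y":-0.354,"z":0.04,"roll":0.406},{"hand":-0.3,"x":-0.044,"y":-0.354,"z":0.04,"roll":0.406},{"hand":-0.3,"x":-0.044,"y":-0.354,"z":0.04,"roll":0.406}])

```text
time: 6.48
tool_pos: [0.4936, -0.1115, 0.1547]
tcp_rot: [-2.293, -2.147, 0.0]
wrist_force: [-0.1, 0.2, 0.0]
width: 0.649
grip_force: 0.0
```

servo_tool(targets=[{"hand":-0.3,"x":0,"y":0,"z":0,"roll":0.025},{"hand":-0.3,"x":0,"y":0,"z":0,"roll":0.025},{"hand":-0.3,"x":0,"y":0,"z":0,"roll":0.025}])

```text
time: 6.73
tool_pos: [0.4939, -0.1115, 0.1552]
tcp_rot: [2.367, 2.065, 0.0]
wrist_force: [0.5, 0.1, -0.4]
width: 0.651
grip_force: 0.0
```

```bash
python3 go.py .4985 -.111 .095 85
```

```text
t 6.73 pos [ 0.4939 -0.1115  0.1552] yaw 82.2 tilt [ 0. -0. -1.] q6 -0.14 F [ 0.5  0.1 -0.4] M [ 0.08 -0.04 -0.03] w 0.651 g 0.0
frac [0.0022 0.009  0.1204] roll -0.0155
```

servo_tool(targets=[{"hand":-0.3,"x":0.002,"y":0.009,"z":0.05,"roll":-0.015},{"hand":-0.3,"x":0.002,"y":0.009,"z":0.1,"roll":-0.015},{"hand":-0.3,"x":0.002,"y":0.009,"z":0.117,"roll":-0.015},{"hand":-0.3,"x":0.002,"y":0.009,"z":0.117,"roll":-0.015},{"hand":0.2,"x":0.002,"y":0.009,"z":0.117,"roll":-0.015},{"hand":1,"x":0.002,"y":0.009,"z":0.117,"roll":-0.015},{"hand":1,"x":0.002,"y":0.009,"z":0.117,"roll":-0.015},{"hand":1,"x":0.002,"y":0.009,"z":0.117,"roll":-0.015},{"hand":1,"x":0.002,"y":0.009,"z":0.117,"roll":-0.015}])

```text
time: 7.48
tool_pos: [0.498, -0.1113, 0.0986]
tcp_rot: [-2.32, -2.118, 0.001]
wrist_force: [-6.3, 0.6, 6.6]
width: 0.178
grip_force: 40.6
```

```bash
python3 go.py .4985 -.111 .095 157
```

```text
t 7.48 pos [ 0.498  -0.1113  0.0986] yaw 84.8 tilt [-0.001 -0.    -1.   ] q6 -0.18 F [-6.3  0.6  6.6] M [-0.02  0.83  0.04] w 0.178 g 40.6
frac [0.0007 0.0009 0.0072] roll -0.4013
```

servo_tool(targets=[{"hand":1,"x":0.0005,"y":-0.002,"z":-0.003,"roll":-0.015},{"hand":1,"x":0.0005,"y":-0.002,"z":-0.003,"roll":-0.045},{"hand":1,"x":0.0005,"y":-0.002,"z":-0.003,"roll":-0.08},{"hand":1,"x":0.0005,"y":-0.002,"z":-0.003,"roll":-0.115},{"hand":1,"x":0.0005,"y":-0.002,"z":-0.003,"roll":-0.15},{"hand":1,"x":0.0005,"y":-0.002,"z":-0.003,"roll":-0.185},{"hand":1,"x":0.0005,"y":-0.002,"z":-0.003,"roll":-0.22},{"hand":1,"x":0.0005,"y":-0.002,"z":-0.003,"roll":-0.25},{"hand":1,"x":0.0005,"y":-0.002,"z":-0.003,"roll":-0.28},{"hand":1,"x":0.0005,"y":-0.002,"z":-0.003,"roll":-0.3}])

```text
time: 8.32
tool_pos: [0.4977, -0.1113, 0.0987]
tcp_rot: [1.1, 2.941, -0.001]
wrist_force: [1.0, -1.5, -4.3]
width: 0.178
grip_force: 41.0
```

servo_tool(targets=[{"hand":1,"x":0,"y":0,"z":0,"roll":-0.02},{"hand":1,"x":0,"y":0,"z":0,"roll":-0.04},{"hand":1,"x":0,"y":0,"z":0,"roll":-0.06},{"hand":1,"x":0,"y":0,"z":0,"roll":-0.075},{"hand":1,"x":0,"y":0,"z":0,"roll":-0.09},{"hand":1,"x":0,"y":0,"z":0,"roll":-0.1},{"hand":1,"x":0,"y":0,"z":0,"roll":-0.107},{"hand":1,"x":0,"y":0,"z":0,"roll":-0.107}])

```text
time: 8.98
tool_pos: [0.4977, -0.1113, 0.0987]
tcp_rot: [0.6, 3.082, -0.001]
wrist_force: [0.2, -4.0, -4.7]
width: 0.178
grip_force: 41.4
```

```bash
python3 go.py .4985 -.111 .095 157
```

```text
t 8.98 pos [ 0.4977 -0.1113  0.0987] yaw 158.0 tilt [ 0.001 -0.001 -1.   ] q6 -1.45 F [ 0.2 -4.  -4.7] M [-0.55 -0.16 -0.55] w 0.178 g 41.4
frac [-0.0013  0.0012  0.0073] roll 0.0054
```

Torque is building at the expected angle. I'll push a little more, then release and lift.

servo_tool(targets=[{"hand":1,"x":0,"y":0,"z":0,"roll":-0.017},{"hand":1,"x":0,"y":0,"z":0,"roll":-0.017}])

```text
time: 9.15
tool_pos: [0.4976, -0.1113, 0.0987]
tcp_rot: [0.521, 3.097, -0.0]
wrist_force: [0.7, -4.5, -4.7]
width: 0.176
grip_force: 55.6
```

```bash
python3 go.py .4985 -.111 .095 157
```

```text
t 9.15 pos [ 0.4976 -0.1113  0.0987] yaw 160.9 tilt [ 0.001 -0.    -1.   ] q6 -1.51 F [ 0.7 -4.5 -4.7] M [-0.61 -0.03 -1.56] w 0.176 g 55.6
frac [-0.0015  0.0012  0.0074] roll 0.0218
```

servo_tool(targets=[{"hand":1,"x":0,"y":0,"z":0,"roll":0.015},{"hand":-0.3,"x":0,"y":0,"z":0,"roll":0.015},{"hand":-0.3,"x":0,"y":0,"z":0,"roll":0.015},{"hand":-0.3,"x":0,"y":0,"z":0,"roll":0.015},{"hand":-0.3,"x":0,"y":0,"z":-0.06,"roll":0.015},{"hand":-0.3,"x":0,"y":0,"z":-0.12,"roll":0.015},{"hand":-0.3,"x":0,"y":0,"z":-0.16,"roll":0.015},{"hand":-0.3,"x":-0.4,"y":-0.2,"z":-0.16,"roll":0.015},{"hand":-0.3,"x":0.4,"y":-0.2,"z":-0.16,"roll":0.015},{"hand":-0.3,"x":0.4,"y":-0.2,"z":-0.16,"roll":0.015}])

```text
time: 9.98
tool_pos: [0.4457, -0.1417, 0.1751]
tcp_rot: [-0.586, -3.079, -0.002]
wrist_force: [-1.1, -0.6, 0.8]
width: 0.648
grip_force: 0.0
```

```bash
python3 go.py .5185 -.0245 .17 167
```

```text
t 9.98 pos [ 0.4457 -0.1417  0.1751] yaw 158.5 tilt [-0.007  0.003 -1.   ] q6 -1.56 F [-1.1 -0.6  0.8] M [ 0.02  0.11 -0.05] w 0.648 g 0.0
frac [-0.0495  0.2715  0.0097] roll -0.0475
```

```bash
python3 - <<'E'
from h import *
a=read_camera("top")[170:270,250:400]; b=read_camera("side")[150:250,240:390]
cv2.imwrite("pics/d2.png",cv2.resize(np.hstack([a,b]),None,fx=2.6,fy=2.6,interpolation=2)[:,:,::-1])
E
```

```text
(no output)
```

View pics/d2.png

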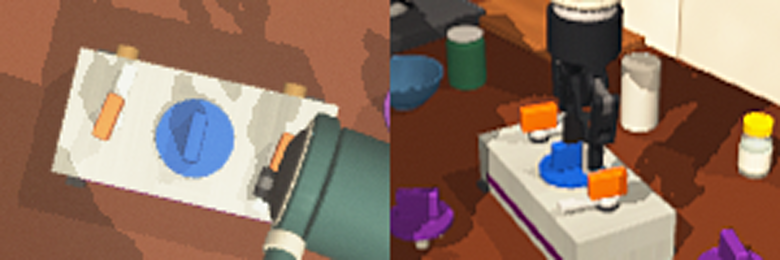

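Both clamps are open: the left foot points up at (122,75) and the right foot points toward the robot, visible in the side view at (575,207). The cap is now fully visible at (195,138), so I'll measure it.

```bash
python3 - <<'E'
from h import *
T=read_camera("top")
k,cs=blobs("top",T,"blue"); c=max(cs,key=cv2.contourArea); (u,v),r=cv2.minEnclosingCircle(c); e=cv2.fitEllipse(c)
print("flange",plane("top",[(u,v),e[0]],.076).round(4))
S=read_camera("side"); g=cv2.cvtColor(S,cv2.COLOR_RGB2HSV)
# wing top in top view: outline by edges inside the flange
G=cv2.resize(T[195:252,295:355],None,fx=8,fy=8,interpolation=2)
L=cv2.Canny(cv2.GaussianBlur(G,(0,0),3),20,50)
for l in cv2.HoughLinesP(L,1,np.pi/360,40,minLineLength=60,maxLineGap=12)[:,0]:
    q=(l.reshape(2,2)+.5)/8-.5+[295,195]; P=plane("top",q,.114); d=P[1]-P[0]
    print(q.round(1).tolist(),P[:,:2].round(4).tolist(),round(np.degrees(np.arctan2(d[1],d[0]))%180,1),np.linalg.norm(d).round(3))
E
python3 go.py .5185 -.0245 .17 167
```

```text
flange [[ 0.5191 -0.0245  0.076 ]
 [ 0.5185 -0.0245  0.076 ]]
[[319.7, 247.1], [332.9, 250.2]] [[0.4548, -0.0121], [0.4468, -0.0457]] 76.6 0.034
[[315.3, 195.6], [324.1, 197.6]] [[0.5864, -0.0015], [0.5811, -0.0239]] 76.7 0.023
[[320.2, 229.1], [323.7, 214.6]] [[0.5005, -0.0136], [0.5374, -0.0227]] 166.2 0.038
t 10.18 pos [ 0.4423 -0.1402  0.1778] yaw 158.4 tilt [-0.001  0.    -1.   ] q6 -1.55 F [0.3 0.6 0.6] M [-0.07 -0.04 -0.01] w 0.65 g 0.0
frac [-0.0564  0.2712  0.0156] roll -0.048
```

servo_tool(targets=[{"hand":-0.3,"x":-0.056,"y":0.271,"z":0,"roll":-0.044},{"hand":-0.3,"x":-0.056,"y":0.271,"z":0,"roll":-0.044},{"hand":-0.3,"x":-0.056,"y":0.271,"z":0,"roll":-0.044},{"hand":-0.3,"x":-0.056,"y":0.271,"z":0,"roll":-0.044},{"hand":-0.3,"x":-0.056,"y":0.271,"z":0,"roll":-0.044},{"hand":-0.3,"x":-0.056,"y":0.271,"z":0,"roll":-0.044},{"hand":-0.3,"x":-0.056,"y":0.271,"z":0,"roll":-0.044}])

```text
time: 10.77
tool_pos: [0.5192, -0.0252, 0.1788]
tcp_rot: [0.374, 3.119, -0.001]
wrist_force: [-0.5, -0.1, -0.8]
width: 0.651
grip_force: 0.0
```

```bash
python3 go.py .5187 -.0245 .091 166.5
```

```text
t 10.77 pos [ 0.5192 -0.0252  0.1788] yaw 166.3 tilt [ 0.001 -0.001 -1.   ] q6 -1.43 F [-0.5 -0.1 -0.8] M [-0.05  0.01  0.02] w 0.651 g 0.0
frac [0.0015 0.0012 0.1755] roll -0.001
```

servo_tool(targets=[{"hand":-0.3,"x":0.001,"y":0.001,"z":0.05,"roll":0},{"hand":-0.3,"x":0.001,"y":0.001,"z":0.1,"roll":0},{"hand":-0.3,"x":0.001,"y":0.001,"z":0.15,"roll":0},{"hand":-0.3,"x":0.001,"y":0.001,"z":0.182,"roll":0},{"hand":-0.3,"x":0.001,"y":0.001,"z":0.182,"roll":0},{"hand":0.3,"x":0.001,"y":0.001,"z":0.182,"roll":0},{"hand":1,"x":0.001,"y":0.001,"z":0.182,"roll":0},{"hand":1,"x":0.001,"y":0.001,"z":0.182,"roll":0},{"hand":1,"x":0.001,"y":0.001,"z":0.182,"roll":0},{"hand":1,"x":0.001,"y":0.001,"z":0.182,"roll":0}], grip_force=60)

```text
time: 11.6
tool_pos: [0.5203, -0.0252, 0.0894]
tcp_rot: [0.374, 3.116, -0.002]
wrist_force: [-1.3, -4.4, 7.1]
width: 0.172
grip_force: 60.5
```

```bash
python3 go.py .5187 -.0245 .088 166.5
```

```text
t 11.6 pos [ 0.5203 -0.0252  0.0894] yaw 166.3 tilt [ 0.003 -0.002 -1.   ] q6 -1.43 F [-1.3 -4.4  7.1] M [-0.61  0.25  0.  ] w 0.172 g 60.5
frac [0.0034 0.0005 0.0028] roll -0.0011
```

servo_tool(targets=[{"hand":1,"x":0,"y":-0.001,"z":-0.003,"roll":0.01},{"hand":1,"x":0,"y":-0.001,"z":-0.003,"roll":0.025},{"hand":1,"x":0,"y":-0.001,"z":-0.003,"roll":0.04},{"hand":1,"x":0,"y":-0.001,"z":-0.003,"roll":0.05},{"hand":1,"x":0,"y":-0.001,"z":-0.003,"roll":0.05}])

```text
time: 12.02
tool_pos: [0.5192, -0.0252, 0.0895]
tcp_rot: [0.619, 3.079, -0.001]
wrist_force: [-1.1, -3.4, 0.5]
width: 0.174
grip_force: 59.7
```

```bash
python3 go.py .5187 -.0245 .088 166.5
```

```text
t 12.02 pos [ 0.5192 -0.0252  0.0895] yaw 157.3 tilt [ 0.001 -0.001 -1.   ] q6 -1.27 F [-1.1 -3.4  0.5] M [-0.6   0.19 -0.09] w 0.174 g 59.7
frac [0.0014 0.0009 0.003 ] roll -0.0513
```

servo_tool(targets=[{"hand":1,"x":0,"y":0,"z":0,"roll":0.012},{"hand":1,"x":0,"y":0,"z":0,"roll":0.02},{"hand":1,"x":0,"y":0,"z":0,"roll":0.02}])

```text
time: 12.27
tool_pos: [0.5191, -0.0252, 0.0895]
tcp_rot: [0.714, 3.058, -0.001]
wrist_force: [-1.4, -4.4, 3.3]
width: 0.175
grip_force: 59.9
```

```bash
python3 go.py .5187 -.0245 .088 166.5
```

```text
t 12.27 pos [ 0.5191 -0.0252  0.0895] yaw 153.7 tilt [ 0.001 -0.001 -1.   ] q6 -1.21 F [-1.4 -4.4  3.3] M [-0.81  0.19  0.02] w 0.175 g 59.9
frac [0.0013 0.001  0.003 ] roll -0.0709
```

servo_tool(targets=[{"hand":1,"x":0,"y":0,"z":0,"roll":0.015},{"hand":1,"x":0,"y":0,"z":0,"roll":0.03},{"hand":1,"x":0,"y":0,"z":0,"roll":0.04},{"hand":1,"x":0,"y":0,"z":0,"roll":0.04}])

```text
time: 12.6
tool_pos: [0.5189, -0.0254, 0.0895]
tcp_rot: [0.904, 3.008, -0.002]
wrist_force: [-1.7, -5.0, 4.1]
width: 0.176
grip_force: 60.1
```

```bash
python3 go.py .5187 -.0245 .088 166.5
```

```text
t 12.6 pos [ 0.5189 -0.0254  0.0895] yaw 146.5 tilt [ 0.001 -0.001 -1.   ] q6 -1.08 F [-1.7 -5.   4.1] M [-0.97  0.3   0.03] w 0.176 g 60.1
frac [0.0014 0.0013 0.0029] roll -0.1109
```

It has turned 20° clockwise without resistance, so the thread opens clockwise. Continuing to about 66°.

servo_tool(targets=[{"hand":1,"x":0,"y":0,"z":-0.001,"roll":0.02},{"hand":1,"x":0,"y":0,"z":-0.001,"roll":0.05},{"hand":1,"x":0,"y":0,"z":-0.001,"roll":0.08},{"hand":1,"x":0,"y":0,"z":-0.001,"roll":0.11},{"hand":1,"x":0,"y":0,"z":-0.001,"roll":0.14},{"hand":1,"x":0,"y":0,"z":-0.001,"roll":0.17},{"hand":1,"x":0,"y":0,"z":-0.001,"roll":0.2},{"hand":1,"x":0,"y":0,"z":-0.001,"roll":0.23},{"hand":1,"x":0,"y":0,"z":-0.001,"roll":0.25},{"hand":1,"x":0,"y":0,"z":-0.001,"roll":0.25}])

```text
time: 13.43
tool_pos: [0.5178, -0.0261, 0.0896]
tcp_rot: [1.987, 2.433, -0.005]
wrist_force: [-3.4, -9.3, 4.4]
width: 0.177
grip_force: 60.1
```

```bash
python3 go.py .5187 -.0245 .088 166.5
```

```text
t 13.43 pos [ 0.5178 -0.0261  0.0896] yaw 101.5 tilt [-0.002 -0.003 -1.   ] q6 -0.3 F [-3.4 -9.3  4.4] M [-1.49  0.78 -0.02] w 0.177 g 60.1
frac [0.0028 0.0024 0.0031] roll -0.3611
```

servo_tool(targets=[{"hand":1,"x":0,"y":0,"z":-0.008,"roll":0},{"hand":1,"x":0,"y":0,"z":-0.012,"roll":0},{"hand":1,"x":0,"y":0,"z":-0.012,"roll":0}])

```text
time: 13.68
tool_pos: [0.5178, -0.0258, 0.0946]
tcp_rot: [1.985, 2.435, -0.004]
wrist_force: [-1.1, -5.0, -1.6]
width: 0.173
grip_force: 59.3
```

```bash
python3 go.py .5187 -.0245 .2 166.5
```

```text
t 13.68 pos [ 0.5178 -0.0258  0.0946] yaw 101.6 tilt [-0.002 -0.002 -1.   ] q6 -0.3 F [-1.1 -5.  -1.6] M [-1.43  0.3   0.01] w 0.173 g 59.3
frac [ 0.0019  0.0018 -0.2107] roll -0.3604
```

servo_tool(targets=[{"hand":1,"x":-0.002,"y":0,"z":-0.02,"roll":0},{"hand":1,"x":-0.002,"y":0,"z":-0.04,"roll":0},{"hand":1,"x":-0.002,"y":0,"z":-0.065,"roll":0},{"hand":1,"x":-0.002,"y":0,"z":-0.1,"roll":0},{"hand":1,"x":-0.002,"y":0,"z":-0.14,"roll":0},{"hand":1,"x":-0.002,"y":0,"z":-0.18,"roll":0},{"hand":1,"x":-0.002,"y":0,"z":-0.21,"roll":0},{"hand":1,"x":-0.002,"y":0,"z":-0.22,"roll":0},{"hand":1,"x":-0.002,"y":0,"z":-0.22,"roll":0},{"hand":1,"x":-0.002,"y":0,"z":-0.22,"roll":0}])

```text
time: 14.52
tool_pos: [0.5188, -0.0254, 0.2055]
tcp_rot: [1.987, 2.433, 0.001]
wrist_force: [0.7, -0.0, -2.3]
width: 0.177
grip_force: 60.0
```

```bash
python3 go.py .5187 -.0245 .2 166.5; python3 - <<'E'
from h import *
a=read_camera("top")[160:280,240:400]; b=read_camera("side")[130:250,220:380]
cv2.imwrite("pics/d3.png",cv2.resize(np.hstack([a,b]),None,fx=2.5,fy=2.5,interpolation=2)[:,:,::-1])
E
```

```text
t 14.52 pos [ 0.5188 -0.0254  0.2055] yaw 101.5 tilt [ 0.001  0.    -1.   ] q6 -0.3 F [ 0.7 -0.  -2.3] M [ 0.02 -0.02 -0.04] w 0.177 g 60.0
frac [0.0018 0.0001 0.011 ] roll -0.3611
```

View pics/d3.png

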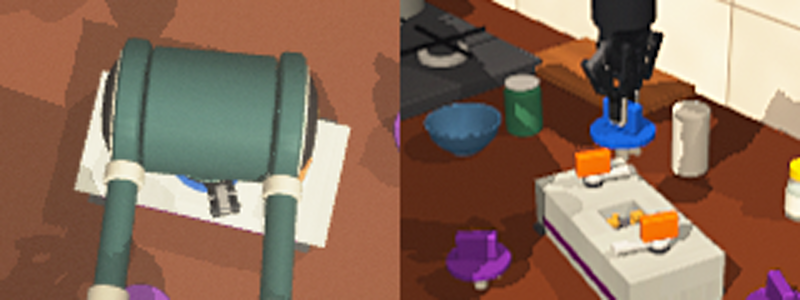

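The side crop shows the cap held level at (622,130), with the port open at (628,215) and both clamps open. It's about 11.5 cm above the deck, so I'll lower it 1 cm and hand in.

servo_tool(targets=[{"hand":1,"x":0,"y":0,"z":0.01,"roll":0},{"hand":1,"x":0,"y":0,"z":0.02,"roll":0},{"hand":1,"x":0,"y":0,"z":0.02,"roll":0},{"hand":1,"x":0,"y":0,"z":0.02,"roll":0},{"hand":1,"x":0,"y":0,"z":0.02,"roll":0}])

```text
time: 15.03
tool_pos: [0.5186, -0.0257, 0.1947]
tcp_rot: [-1.987, -2.432, 0.001]
wrist_force: [0.3, -0.7, -1.2]
width: 0.177
grip_force: 59.9
```

```bash
python3 go.py .5187 -.0245 .2 166.5; python3 -c "
from workcell import ticket
print(ticket.finish_job())"
```

```text
t 15.03 pos [ 0.5186 -0.0257  0.1947] yaw 101.5 tilt [-0.001  0.    -1.   ] q6 -0.3 F [ 0.3 -0.7 -1.2] M [ 0.    0.01 -0.01] w 0.177 g 59.9
frac [ 0.0023  0.0006 -0.0106] roll -0.3612
the job is handed in; nothing more can be done
None
```

The job is handed in at 15 s: both clamps are open at their end stops, and the cap, which unscrewed clockwise, is held level in the gripper about 10.5 cm above the deck.

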